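Open the catch tub and wipe the slices in

TASK

The tub at the end of the chopping board has to be opened and the three slices wiped into it. Press the latch pad on the tub's cover down and, keeping it pressed, slide the cover fully open, away from the board. Then take the standing scraper, wipe all three slices off the board into the tub with it (the gripper itself must not touch the slices), and leave the scraper standing upright on the cleared board, the cover still open and the things around left where they are.

Things in the scene. Friction and masses are not known exactly. Their poses are not given: they have to be found in the camera images.
- prep_station: Fixed prep station on the cooktop, 214 mm wide (its x), y from -192 to +229 mm; origin at the cooktop, z up. Wooden chopping board y -192 to -10 mm, surface z = 80 mm; next the tub's opening, y -10 to +95 mm, 190 mm wide, floor z = 8 mm; then a fixed half lid, top z = 80 mm. Rails 12 mm thick, 14 mm high along both sides, inner faces x = -95 and +95 mm; board's -y end open.
- board_centre (a point): Middle of the chopping board's surface (station frame: 0, -100, 80 mm).
- board_edge (a point): Middle of the board's edge at the tub opening (station frame: 0, -10, 80 mm); a slice pushed over this edge along the station's +y falls into the tub.
- cover (a joint): Sliding tub cover, white plate 115 mm long (y), top 6.5 mm above the board surface, edges in the rail grooves. 0 = closed over the opening; grows in m along the station's +y, over the half lid, away from the board; stop at 0.100 (opening then clear from y -10 to +86 mm). Slides at about 2 N, stays where left. The latch holds it while closed.
- latch (a joint): Spring rocker latch on the cover, pin along the station's x. 0 = at rest, grows in rad as the pad is pressed, stop at 0.18. Its nose sits 3 mm deep in a slot of the half lid and is clear from about 0.12 rad (pad middle about 4 mm down; stop at 6 mm); spring about 2 N at first, 5 N at the stop. Let go when open, the nose rests on the half lid (about 0.11 rad).
- latch_pad (a point): Middle of the latch pad's top face, 101 mm above the cooktop at rest; moves with latch and cover. Pad 56 mm (station x) by 36 mm (station y). At its +y side, 18 mm from this point, stands a ridge 8 mm high against which a fingertip on the pad pushes the cover open.
- scraper: Loose scraper standing on its foot: white blade block 160 mm wide (its x), 22 mm thick (its y) with two rubber lips under it; on top a brown wooden handle 130 mm wide, 28 mm thick (y), z = 50 to 88 mm. Origin: centre of the foot's underside, z up. 0.22 kg. Grip the handle across its thickness, middle at z = 69 mm.
- slice_1: Raw sweet potato slice, rigid disc 58 mm across and 14 mm thick, lying flat on the chopping board. Origin: centre of its underside at the start, axis z.
- slice_2: Raw sweet potato slice, rigid disc 58 mm across and 14 mm thick, lying flat on the chopping board. Origin: centre of its underside at the start, axis z.
- slice_3: Raw sweet potato slice, rigid disc 58 mm across and 14 mm thick, lying flat on the chopping board. Origin: centre of its underside at the start, axis z.
- tin: Bystander: tin 75 mm across, 58 mm tall, beside the station, before or behind the scraper. Origin at the underside.
- salt: Bystander: salt shaker 44 mm across, 90 mm tall, left of the station. Origin at the underside.
- spice_b: Bystander: spice jar 47 mm across, 98 mm tall, left of the station. Origin at the underside.

How it is judged:
By the outcome, as a careful person would: the job done as asked, in the order asked, and still so for the second after the job is handed in, with the robot touching nothing.
It also fails if it takes over 64 s, if anything falls off the work surface, if the arm or the gripper's body presses on something with over 40 N, if the wrist force passes 120 N, or if a joint passes its speed limit or range.

ROBOT

A 6-joint arm with a two-finger parallel gripper is mounted at the origin on a cart in front of the work surface, level with it; the furniture and walls round the work are solid. World frame = base frame: x ahead of the robot, y to its left, z up, the work surface at z = 0. Lengths are in m, angles in rad, forces in N, time in s.
With the tool pointing down it reaches from about 0.35 to 0.975 m from the base axis. Payload 4.9 kg.
Tool frame: the origin (TCP) lies at the very end of the fingers, on their centre line; the grasp point (between the pads) lies 19 mm behind it (pinch_z is the distance from the TCP to the grasp point, in m); z points along the fingers, y is the line along which they close (so a half turn about z gives the same grasp; the last joint's range is limited). The gripper opens to 85 mm and grips with 20 to 120 N. Pads are 22 mm wide; open, the fingers measure 114 mm over their backs; the gripper's body (76 mm by 85 mm) begins 54 mm behind the grasp point. The pads swing forward as they close: fully open they stand 13 mm farther back than shut.
Start: joints at [-1.271, 0.053, 1.613, -0, 1.476, -0.119], TCP at [0.254, -0.571, 0.231] pointing down, gripper open.
Joint ranges: [-3.01, 3.01], [-1.01, 2.22], [0.06, 2.58], [-1.02, 4.17], [0.09, 2.62], [-3.14, 3.14]. Speed limits (rad/s): [2.57, 2.57, 3.14, 3.14, 3.14, 3.14].

INTERFACE

Orientations are given as a unit quaternion [w, x, y, z].
In Python, from plant import * gives the robot as it stands. The module is installed in compiled form; this text tells all that it offers.
- The arm moves only by the tool play_rows, never from a script. Its arguments are lists of equal length, an entry for each row: "linear": the shift along the world's x, y, z in m, a list of three; "turn": the turn about the world's z in degrees. A call has 1 to 8 rows; each row shifts and turns the commanded pose from where the row before left it; what a row does not reach is not made up. A row lasts 1/8 s, in which the tool goes at most 62.5 mm and 10.7 degrees, less where a joint would pass 70% of its speed; a pose out of reach is approached as far as the arm can. A call is refused whole if a number of a shift passes 0.0625 or a number of a turn 10.7, either way. A call with a gripper value outside its range is refused whole. "hand" is the finger opening in m, from 0 to 0.0854, set as the call begins (left out, the last holds). The fingers move at their own pace and stop on an object; the grip force is fixed at half the most. Time passes only in rows, so rows that do not move let the fingers close. It gives the time, the measured TCP pose, the force, the opening and the grip force at its end, in the units of the state.
- state(): the state, without advancing time (a new reading comes with each control period).
- grab_frame(name): name is "scene" or "top" or "wrist"; returns the picture (400x640x3 uint8, red, green, blue); there is no depth.
- camera_info(name): a dict with "camera_matrix" (3x3 intrinsics, pixels), "origin" and "attitude" of the camera in the world; the wrist camera has in their place "mount" (4x4, takes a point from camera to tool coordinates, whose origin is the TCP and whose axes are the flange's). Camera axes: x right, y down, z forward; pixel columns grow to the right and rows downward; lengths in m; the calibration is good to about 2 mm. The wrist camera is an equidistant fisheye: a pixel r from the principal point sees the ray r / f radians off the axis. A picture is of the moment at which its call begins: read the wrist's pose just before it. camera_info takes no time and is no camera call.
- job_done(): hands the job in; it is judged then, once.
Trained networks look in the newest picture that a camera, given by its name, has taken for a name from the list of things; names that differ only in an ending like _2 or _b are one class to them, and where a whole thing is asked for, a point or a joint stands for the part that bears it (a point fixed in the world has none). Each returns a list of dicts, best first, with "p" (0 to 1); they miss things now and then, are a little off and sometimes report something else, mostly with a low value. They report only what shows in the picture. A call takes as long as a camera call.
- trace(camera, thing): "region" (400x640 bool, what is visible of it) and "location" ([column, row] in pixels, amid what is visible of it).
The state is a dict: "time": time; "joint_pos": joint angles; "joint_vel": joint speeds; "joint_efforts": joint torques, N m; "tool_pos": TCP position; "tool_rot": TCP orientation; "contact_force": force on the tool from outside, world axes, zero at the start; "ft_torque": the same for the moment, N m; "gripper_width": opening from 0.0 (shut) to 1.0 (fully open); "grasp_force": force on a finger pad.
Only numpy, scipy, OpenCV 4.12 (cv2) and the standard library are available. Lean on these libraries where they do the work, as an engineer would, in place of code of your own. Each camera call takes 0.05 s, during which the arm holds its last target. There are 200 camera calls.

## Working session

There is one attempt and no reset: what is moved stays moved. The work goes in short steps, Python scripts to look and compute and a tool call to move; the robot and the scene stay as the last step left them, time stands still between calls to the robot, and variables do not carry over. Pictures are saved under pics/ and viewed, at most 10 in all, crops included, and the job is handed in when it is done.

Besides the shell and the picture viewer there is one more tool, called after "Call:" by a JSON object that holds its "fn" and its "kwargs", one argument or row to a line. play_rows: Moves the arm, as the interface text tells. Its arguments: {"type":"object","properties":{"linear":{"type":"array","items":{"type":"array","items":{"type":"number"}}},"turn":{"type":"array","items":{"type":"number"}},"hand":{"type":"number"}},"required":["linear","turn"]}

```bash
mkdir -p pics
cat > h.py <<'E'
from plant import *
import numpy as np, cv2
from scipy.spatial.transform import Rotation as R
def rot(a):
    a=np.array(a,float)
    return a if a.shape==(3,3) else R.from_quat(a,scalar_first=True).as_matrix()
def ray(cam,px):
    c=camera_info(cam);K=np.array(c["camera_matrix"])
    return np.array(c["origin"]),rot(c["attitude"])@np.linalg.inv(K)@np.array([px[0],px[1],1.])
def onz(cam,px,z):
    o,d=ray(cam,px); return o+d*(z-o[2])/d[2]
def save(cam,n):
    im=grab_frame(cam); cv2.imwrite(f"pics/{n}.png",im[:,:,::-1]); return im
E
python3 - <<'E'
from h import *
for c in("top","scene"):
    save(c,c+"0")
print(camera_info("top"),camera_info("wrist"))
for n,z in(("latch_pad",.101),("cover",.0865),("scraper",.088),("slice_1",.094),("tin",.058),("salt",.09),("spice_b",.098),("prep_station",.08)):
    for d in trace("top",n):
        m=d["region"].astype(np.uint8); r=cv2.minAreaRect(cv2.findNonZero(m)) if m.any() else None
        print(n,round(d["p"],2),np.round(d["location"]),r,onz("top",d["location"],z).round(3))
s=state();print(s["time"],s["tool_pos"],s["tool_rot"])
E
```

```text
{'camera_matrix': array([[362.8940125 ,   0.        , 318.35799075],
       [  0.        , 362.8940125 , 194.45679273],
       [  0.        ,   0.        ,   1.        ]]), 'origin': array([0.33939255, 0.01194133, 1.12811446]), 'attitude': array([ 0.07210716, -0.68707815,  0.71937782, -0.07224759])} {'camera_matrix': array([[309.70691629,   0.        , 319.7656591 ],
       [  0.        , 309.70691629, 198.87761309],
       [  0.        ,   0.        ,   1.        ]]), 'mount': array([[-1.16473704e-03, -9.44784130e-01, -3.27691303e-01,
         8.39164163e-02],
       [ 9.99999206e-01, -9.42972024e-04, -8.35637418e-04,
        -2.47754587e-05],
       [ 4.80493240e-04, -3.27692016e-01,  9.44784479e-01,
        -1.42148282e-01],
       [ 0.00000000e+00,  0.00000000e+00,  0.00000000e+00,
         1.00000000e+00]])}
latch_pad 0.68 [298. 197.] ((299.5, 196.0), (19.091882705688477, 28.708538055419922), 81.8698959350586) [0.547 0.065 0.101]
cover 0.94 [307. 193.] ((306.93798828125, 196.32615661621094), (63.42204284667969, 42.78815841674805), 81.67434692382812) [0.561 0.04  0.086]
scraper 0
[... 510 characters left out ...]
0766143798828), (72.93546295166016, 144.57418823242188), 82.26639556884766) [0.551 0.036 0.094]
tin 0.72 [441. 227.] ((439.2000732421875, 226.90005493164062), (25.043960571289062, 29.96331024169922), 63.43495178222656) [ 0.447 -0.351  0.058]
salt 0.48 [207. 234.] ((205.5, 235.5), (13.0, 19.0), 90.0) [0.454 0.331 0.09 ]
spice_b 0.82 [201. 209.] ((201.75001525878906, 207.75), (24.748737335205078, 19.79899024963379), 45.0) [0.525 0.346 0.098]
prep_station 0.95 [310. 197.] ((317.229736328125, 195.1677703857422), (73.00749206542969, 144.2566680908203), 82.47618103027344) [0.551 0.033 0.08 ]
0.5 [ 0.25415588 -0.57095817  0.23127323] [-2.64108745e-05  9.78157882e-01  2.07863312e-01 -1.41232033e-05]
```

Run:
```python
import cv2
a=cv2.imread("pics/top0.png")[130:260,190:470]
cv2.imwrite("pics/t1.png",cv2.resize(a,None,fx=2.85,fy=2.85,interpolation=cv2.INTER_CUBIC))
```

```text
(no output)
```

View pics/t1.png

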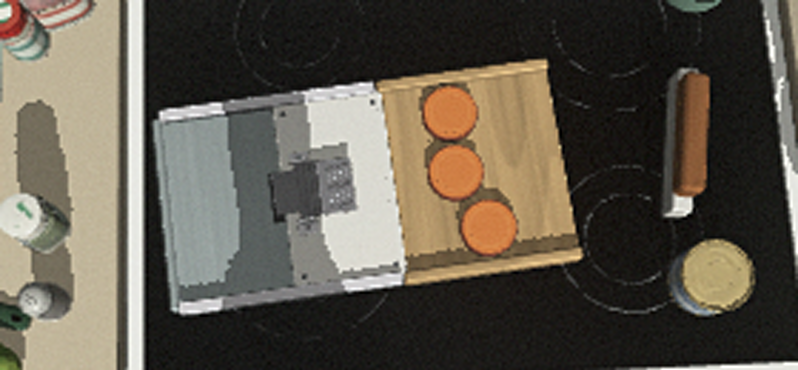

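View pics/scene0.png

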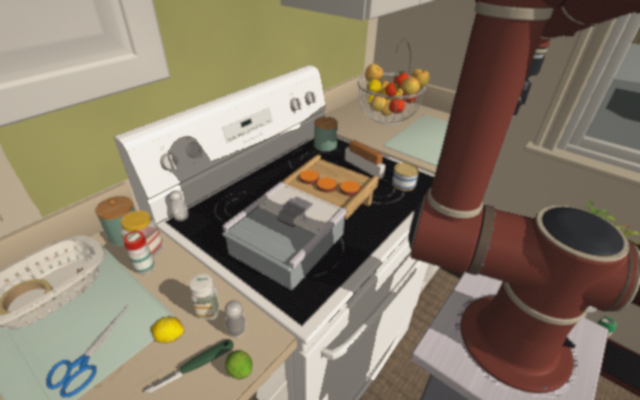

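Run:
```python
from h import *
P=lambda u,v,z:onz("top",(u/2.85+190,v/2.85+130),z)[:2]
# right end corners (y=-192,x=±107, z .094), far left (y=229) top
A=P(546,62,.094);B=P(581,258,.094);C=P(156,120,.08);D=P(172,313,.08)
E1=P(378,82,.094);F=P(405,284,.094)
for a,b in((A,B),(C,D),(E1,F)): d=a-b;print(np.linalg.norm(d),np.degrees(np.arctan2(d[1],d[0])),(a+b)/2)
m=np.array([(A+B)/2,(C+D)/2]);d=m[1]-m[0];print(np.linalg.norm(d),np.degrees(np.arctan2(-d[0],d[1])))
src=np.array([[.107,-.192],[-.107,-.192],[.107,.229],[-.107,.229]]);dst=np.array([A,B,C,D])
c=src.mean(0);e=dst.mean(0);H=(src-c).T@(dst-e);th=np.arctan2(H[0,1]-H[1,0],H[0,0]+H[1,1])
Rm=np.array([[np.cos(th),-np.sin(th)],[np.sin(th),np.cos(th)]]);o=e-Rm@c
print("yaw",np.degrees(th),"origin",o,(Rm@src.T).T+o-dst)
for n,px in(("pad",(342,186)),("s1",(450,112)),("s2",(456,172)),("s3",(489,227))):
    w=P(*px,.101 if n=="pad" else .094);print(n,w,Rm.T@(w-o))
h=[P(*q,.088) for q in((686,72),(711,76),(705,192),(678,193))];print("handle",np.mean(h,0),h)
f=[P(*q,.05) for q in((678,70),(664,214),(690,217))];print(f)
print("tin",P(718,274,.058))
s=state();print(s["tool_rot"],R.from_matrix(rot(s["tool_rot"])).as_matrix().round(3))
```

```text
0.208161946783206 5.087941903276656 [ 0.57125471 -0.19656762]
0.2030954502234787 4.31834907478962 [0.53386128 0.21592963]
0.21246837607604985 4.564771466539405 [ 0.5554766  -0.01924873]
0.4141886638266205 5.179781748757668
yaw 5.084694010413517 origin [ 0.55419761 -0.0087462 ] [[ 0.00286759 -0.00317018]
 [-0.00294854 -0.00367584]
 [ 0.00535997  0.00525988]
 [-0.00527902  0.00158614]]
pad [0.5511022  0.03107645] [0.00044618 0.03994027]
s1 [ 0.62552734 -0.08372642] [ 0.06440366 -0.08100699]
s2 [ 0.56174671 -0.08591576] [ 0.00067999 -0.07753495]
s3 [ 0.50333545 -0.11566065] [-0.06013765 -0.1019859 ]
handle [ 0.59332007 -0.3364549 ] [array([ 0.65903205, -0.33419934]), array([ 0.65344292, -0.35986221]), array([ 0.53028296, -0.33972285]), array([ 0.53052237, -0.31203521])]
[array([ 0.67338133, -0.33841001]), array([ 0.51565478, -0.30670127]), array([ 0.5111829 , -0.33375944])]
tin [ 0.44887953 -0.35361162]
[-2.64108745e-05  9.78157882e-01  2.07863312e-01 -1.41232033e-05] [[ 0.914  0.407 -0.   ]
 [ 0.407 -0.914  0.   ]
 [-0.    -0.    -1.   ]]
```

Call:
{"fn": "play_rows", "kwargs": {
  "linear": [
    [0.019,0.038,0],
    [0.019,0.038,0],
    [0.019,0.038,0],
    [0.019,0.038,0],
    [0.019,0.038,0],
    [0.019,0.038,0],
    [0.019,0.038,0],
    [0.019,0.038,0]
  ],
  "turn": [4.7,4.7,4.7,4.7,4.7,4.7,4.7,4.7],
  "hand": 0
}}

```text
time: 1.5
tool_pos: [0.4067, -0.2657, 0.2316]
tool_rot: [0.0, 0.858, 0.513, 0.0]
contact_force: [0.4, -0.1, 0.1]
gripper_width: 0.002
grasp_force: 0.0
```

Call:
{"fn": "play_rows", "kwargs": {
  "linear": [
    [0.019,0.038,-0.005],
    [0.019,0.038,-0.005],
    [0.019,0.038,-0.005],
    [0.019,0.038,-0.005],
    [0.019,0.038,-0.005],
    [0.019,0.038,-0.005],
    [0.019,0.038,0],
    [0.012,0.032,0]
  ],
  "turn": [4.7,4.7,4.7,4.7,4.7,4.7,4.7,0]
}}

```text
time: 2.5
tool_pos: [0.5517, 0.0326, 0.2013]
tool_rot: [0.0, 0.678, 0.735, 0.0]
contact_force: [-0.2, 0.2, 0.2]
gripper_width: -0.002
grasp_force: 0.0
```

```bash
cat >> h.py <<'E'
def won(px,z,s):
    c=camera_info("wrist");K=np.array(c["camera_matrix"]);M=np.array(c["mount"])
    u=(px[0]-K[0,2])/K[0,0];v=(px[1]-K[1,2])/K[1,1];t=np.hypot(u,v)
    d=np.array([u/t*np.sin(t),v/t*np.sin(t),np.cos(t)]) if t>0 else np.array([0,0,1.])
    Rt=rot(s["tool_rot"]);o=Rt@M[:3,3]+s["tool_pos"];d=Rt@M[:3,:3]@d
    return o+d*(z-o[2])/d[2]
E
python3 - <<'E'
from h import *
s=state();im=save("wrist","w1");print(s["time"],s["tool_pos"],rot(s["tool_rot"])[:,0],s["contact_force"])
for n,z in(("latch_pad",.101),("cover",.0865),("slice_1",.094)):
    for d in trace("wrist",n)[:4]:
        m=d["region"].astype(np.uint8);print(n,round(d["p"],2),np.round(d["location"]),cv2.boundingRect(m),won(d["location"],z,s).round(4))
E
```

```text
2.5 [0.55173164 0.03257378 0.20134437] [-7.96319847e-02  9.96824330e-01 -3.93101080e-05] [-0.1775345   0.1659188   0.16997196]
latch_pad 0.65 [324. 163.] (286, 110, 72, 104) [0.5523 0.0632 0.101 ]
cover 0.93 [322. 182.] (211, 111, 220, 138) [0.5524 0.0435 0.0865]
slice_1 0.88 [382. 291.] (357, 277, 53, 23) [ 0.6207 -0.0612  0.094 ]
```

View pics/w1.png

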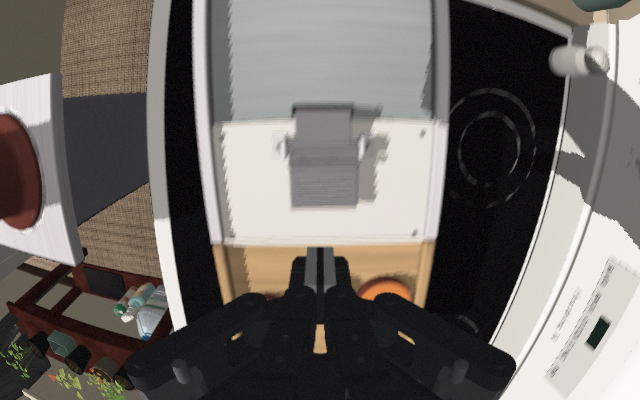

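Run:
```python
from h import *
s=state()
for q,z in(((290,205),.101),((357,206),.101),((324,207),.101),((324,163),.101),((324,155),.109),((216,120),.0865),((440,123),.0865),((213,241),.0865),((434,244),.0865)): print(q,won(q,z,s).round(4))
```

```text
(290, 205) [0.5258 0.0242 0.101 ]
(357, 206) [0.5819 0.0277 0.101 ]
(324, 207) [0.5543 0.0246 0.101 ]
(324, 163) [0.5512 0.0621 0.101 ]
(324, 155) [0.5505 0.0701 0.109 ]
(216, 120) [0.4568 0.0906 0.0865]
(440, 123) [0.649  0.104  0.0865]
(213, 241) [ 0.4509 -0.0246  0.0865]
(434, 244) [ 0.6658 -0.0113  0.0865]
```

Call:
{"fn": "play_rows", "kwargs": {
  "linear": [
    [0,0.005,-0.03],
    [0.001,0.004,-0.03],
    [0,0,-0.025],
    [0,0,-0.008],
    [0,0,-0.005],
    [0,0,-0.002],
    [0,0,0]
  ],
  "turn": [0,0,0,0,0,0,0]
}}

```text
time: 3.58
tool_pos: [0.5527, 0.0399, 0.1022]
tool_rot: [0.001, 0.679, 0.734, 0.0]
contact_force: [-0.3, 0.3, 0.3]
gripper_width: 0.001
grasp_force: 0.0
```

Call:
{"fn": "play_rows", "kwargs": {
  "linear": [
    [0,0,-0.002],
    [0,0,-0.002],
    [0,0,-0.002],
    [0,0,-0.001],
    [0,0,0]
  ],
  "turn": [0,0,0,0,0]
}}

```text
time: 4.2
tool_pos: [0.553, 0.04, 0.096]
tool_rot: [0.001, 0.679, 0.734, 0.001]
contact_force: [-2.3, 0.4, 8.1]
gripper_width: 0.002
grasp_force: 4.1
```

Call:
{"fn": "play_rows", "kwargs": {
  "linear": [
    [-0.001,0.01,0],
    [-0.001,0.01,0],
    [-0.001,0.01,0],
    [-0.001,0.01,0],
    [-0.001,0.01,0]
  ],
  "turn": [0,0,0,0,0]
}}

```text
time: 4.82
tool_pos: [0.5483, 0.0899, 0.0961]
tool_rot: [0.001, 0.679, 0.734, 0.0]
contact_force: [-1.3, -1.4, 8.0]
gripper_width: -0.0
grasp_force: 3.9
```

Call:
{"fn": "play_rows", "kwargs": {
  "linear": [
    [-0.001,0.01,0],
    [-0.001,0.01,0],
    [-0.001,0.01,0],
    [-0.001,0.01,0],
    [-0.001,0.01,0],
    [0,0.004,0],
    [0,0,0]
  ],
  "turn": [0,0,0,0,0,0,0]
}}

```text
time: 5.7
tool_pos: [0.5437, 0.1424, 0.0965]
tool_rot: [0.003, 0.679, 0.735, -0.001]
contact_force: [-0.9, -7.9, 9.1]
gripper_width: -0.001
grasp_force: 5.3
```

Call:
{"fn": "play_rows", "kwargs": {
  "linear": [
    [0,0.003,0],
    [0,0.002,0],
    [0,0,0]
  ],
  "turn": [0,0,0]
}}

```text
time: 6.08
tool_pos: [0.5441, 0.1451, 0.0969]
tool_rot: [0.004, 0.679, 0.734, -0.002]
contact_force: [-1.5, -15.3, 11.3]
gripper_width: -0.001
grasp_force: 9.1
```

Run:
```python
from h import *
save("wrist","w2")
for d in trace("wrist","cover")[:2]: print(d["p"],d["location"],cv2.boundingRect(d["region"].astype(np.uint8)))
```

```text
0.77 [318.9, 224.0] (148, 140, 339, 195)
```

View pics/w2.png

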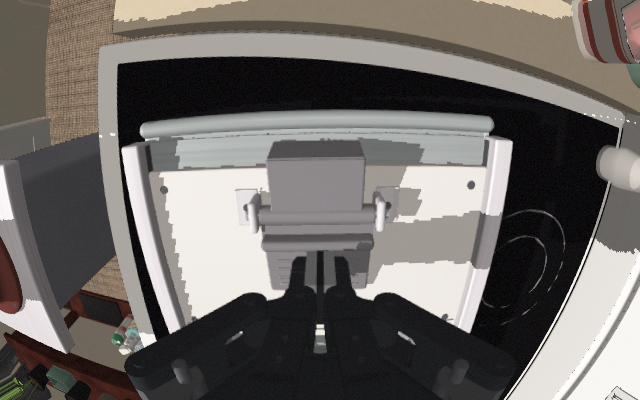

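Call:
{"fn": "play_rows", "kwargs": {
  "linear": [
    [0,-0.003,0.01],
    [0,-0.001,0.03],
    [0,-0.01,0.035],
    [0,-0.03,0.03],
    [0.005,-0.04,0],
    [0.005,-0.04,0],
    [0.005,-0.04,0],
    [0.005,-0.04,0]
  ],
  "turn": [0,0,0,-8,-8,-8,-8,-8],
  "hand": 0
}}

```text
time: 7.18
tool_pos: [0.5619, -0.0557, 0.1988]
tool_rot: [-0.001, 0.89, 0.456, -0.0]
contact_force: [0.7, -0.3, -1.1]
gripper_width: -0.002
grasp_force: 0.0
```

Call:
{"fn": "play_rows", "kwargs": {
  "linear": [
    [0.005,-0.04,0],
    [0.005,-0.04,0],
    [0.005,-0.04,0],
    [0.005,-0.04,0],
    [0.005,-0.04,0],
    [0.005,-0.04,0],
    [0,-0.034,0],
    [0,0,0]
  ],
  "turn": [-8,-8,-8,-8,-8,-8,-8,-8],
  "hand": 0.0854
}}

```text
time: 8.18
tool_pos: [0.5917, -0.3308, 0.1982]
tool_rot: [-0.001, 0.996, -0.086, -0.0]
contact_force: [-0.1, 0.7, -1.2]
gripper_width: 0.998
grasp_force: 0.0
```

Run:
```python
from h import *
s=state();save("wrist","w3");print(s["time"],s["tool_pos"],rot(s["tool_rot"])[:,0],s["contact_force"])
for n,z in(("scraper",.088),("tin",.058)):
  for d in trace("wrist",n)[:2]:
    m=d["region"].astype(np.uint8); print(n,d["p"],d["location"],cv2.boundingRect(m),won(d["location"],z,s))
```

```text
8.175 [ 0.59165569 -0.33079761  0.1982311 ] [ 0.98506149 -0.17219971 -0.00105985] [-0.12409889  0.69579716 -1.18204927]
scraper 0.8 [322.7, 171.0] (306, 94, 36, 158) [ 0.61194581 -0.33692087  0.088     ]
tin 0.76 [357.9, 286.3] (326, 249, 66, 75) [ 0.4692453  -0.35220941  0.058     ]
```

View pics/w3.png

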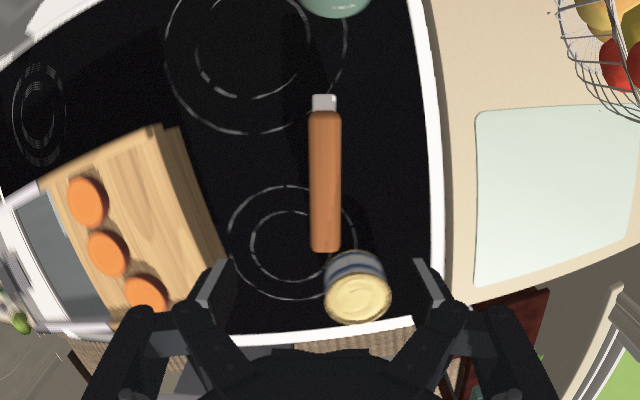

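Run:
```python
from h import *
s=state()
q={k:won(k,.088,s)[:2] for k in((309,111),(341,111),(310,250),(341,250))};print(q)
v=list(q.values());d=(v[0]+v[1]-v[2]-v[3])/2;print(np.mean(v,0),np.linalg.norm(d),np.degrees(np.arctan2(d[1],d[0])))
```

```text
{(309, 111): array([ 0.66363264, -0.33173281]), (341, 111): array([ 0.65948192, -0.35720095]), (310, 250): array([ 0.540296  , -0.31084854]), (341, 250): array([ 0.53554732, -0.33916314])}
[ 0.59973947 -0.33473636] 0.12515789082268047 -8.945324517049405
```

Call:
{"fn": "play_rows", "kwargs": {
  "linear": [
    [0.005,-0.004,-0.03],
    [0,0,-0.04],
    [0,0,-0.04],
    [0,0,-0.025],
    [0,0,-0.012],
    [0,0,-0.004],
    [0,0,0]
  ],
  "turn": [0.5,0,0,0,0,0,0]
}}

```text
time: 9.2
tool_pos: [0.5978, -0.3332, 0.0494]
tool_rot: [0.0, 0.997, -0.078, 0.001]
contact_force: [0.2, -0.6, -0.5]
gripper_width: 0.999
grasp_force: 0.0
```

Call:
{"fn": "play_rows", "kwargs": {
  "linear": [
    [0,0,0],
    [0,0,0],
    [0,0,0],
    [0,0,0],
    [0,0,0],
    [0,0,0]
  ],
  "turn": [0,0,0,0,0,0],
  "hand": 0
}}

```text
time: 9.95
tool_pos: [0.5972, -0.3331, 0.0486]
tool_rot: [0.0, 0.997, -0.079, 0.0]
contact_force: [-1.6, -1.8, 1.5]
gripper_width: 0.322
grasp_force: 63.8
```

Call:
{"fn": "play_rows", "kwargs": {
  "linear": [
    [0,0,0.02],
    [0,0,0.04],
    [0,0,0.05],
    [0,0,0.04],
    [-0.009,0.05,0],
    [-0.009,0.05,0],
    [-0.009,0.05,0],
    [0,0.016,0]
  ],
  "turn": [0,0,0,0,4,4,4,2]
}}

```text
time: 10.95
tool_pos: [0.5696, -0.1644, 0.1991]
tool_rot: [-0.0, 0.999, 0.045, 0.0]
contact_force: [0.6, -0.6, -2.3]
gripper_width: 0.322
grasp_force: 63.6
```

Call:
{"fn": "play_rows", "kwargs": {
  "linear": [
    [0,0,-0.03],
    [0,0,-0.005],
    [0,0,0]
  ],
  "turn": [0,0,0]
}}

```text
time: 11.32
tool_pos: [0.5701, -0.1675, 0.1633]
tool_rot: [-0.0, 0.999, 0.043, -0.0]
contact_force: [-0.3, -0.7, -1.7]
gripper_width: 0.325
grasp_force: 63.4
```

Run:
```python
from h import *
s=state();save("wrist","w4");print(s["time"],s["tool_pos"],rot(s["tool_rot"])[:,0])
a=save("top","t4")[150:240,270:390]
cv2.imwrite("pics/t4c.png",cv2.resize(a,None,fx=6,fy=6,interpolation=cv2.INTER_CUBIC)[:,:,::-1])
for d in trace("top","slice_1")[:4]:
    w=onz("top",d["location"],.094);y=np.radians(5);v=w[:2]-[.556,-.008]
    print(d["p"],d["location"],w,v@[np.cos(y),np.sin(y)],v@[-np.sin(y),np.cos(y)])
```

```text
11.325 [ 0.57010316 -0.16748012  0.16334328] [ 9.96262452e-01  8.63757311e-02 -5.99059011e-04]
0.79 [348.7, 168.4] [ 0.62815993 -0.08627127  0.094     ] 0.06506354667441666 -0.08426257653069846
0.51 [350.0, 192.8] [ 0.55445988 -0.08545492  0.094     ] -0.008284897549908483 -0.07702594752533097
0.49 [353.9, 208.4] [ 0.50800045 -0.09378858  0.094     ] -0.05529386241028583 -0.0812786922708057
```

View pics/w4.png

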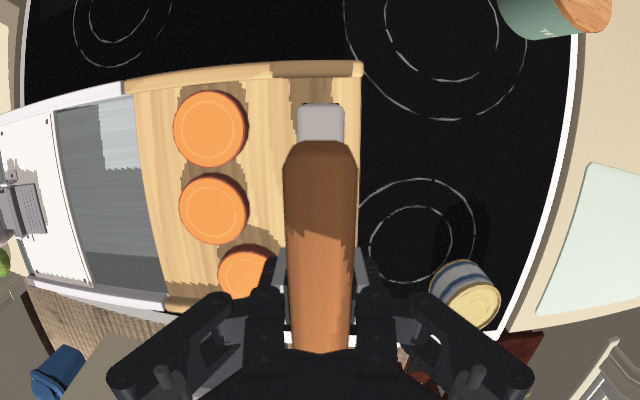

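View pics/t4c.png

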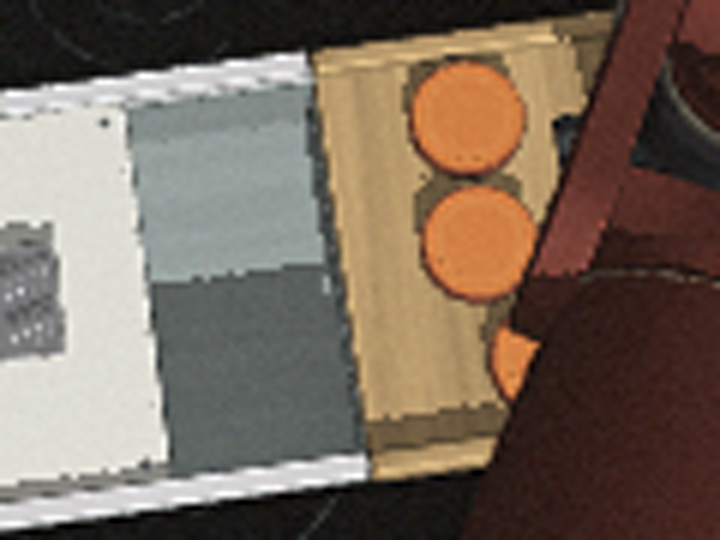

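Run:
```python
from h import *
s=state();y=np.radians(5)
for k,z in(((361,150),.08),((361,200),.08),((362,62),.094),((320,61),.094),((320,77),.094),((320,77),.08),((126,82),.094),((134,95),.08),((165,297),.08),((320,104),.16),((297,110),.16),((344,110),.16),((245,288),.094)):
    w=won(k,z,s)[:2];v=w-[.556,-.008];print(k,w.round(4),(v@[np.cos(y),np.sin(y)]).round(4),(v@[-np.sin(y),np.cos(y)]).round(4))
```

```text
(361, 150) [ 0.6173 -0.1947] 0.0448 -0.1913
(361, 200) [ 0.5781 -0.1995] 0.0053 -0.1927
(362, 62) [ 0.6807 -0.187 ] 0.1086 -0.1892
(320, 61) [ 0.6784 -0.1588] 0.1088 -0.1609
(320, 77) [ 0.6673 -0.1597] 0.0977 -0.1609
(320, 77) [ 0.6682 -0.1597] 0.0985 -0.1609
(126, 82) [ 0.6631 -0.0103] 0.1065 -0.0117
(134, 95) [ 0.6524 -0.0092] 0.096 -0.0096
(165, 297) [ 0.459  -0.0213] -0.0977 -0.0048
(320, 104) [ 0.6505 -0.1611] 0.0808 -0.1608
(297, 110) [ 0.6468 -0.1506] 0.078 -0.1499
(344, 110) [ 0.6487 -0.1726] 0.078 -0.172
(245, 288) [ 0.4955 -0.1103] -0.0691 -0.0966
```

Call:
{"fn": "play_rows", "kwargs": {
  "linear": [
    [0,0,-0.015],
    [0,0,-0.012],
    [0,0,-0.005],
    [0,0,-0.003],
    [0,0,0]
  ],
  "turn": [0,0,0,0,0]
}}

```text
time: 12.1
tool_pos: [0.5705, -0.1671, 0.1286]
tool_rot: [0.0, 0.999, 0.044, 0.001]
contact_force: [0.3, -0.8, -1.6]
gripper_width: 0.321
grasp_force: 63.4
```

Call:
{"fn": "play_rows", "kwargs": {
  "linear": [
    [0,0,-0.002],
    [-0.001,0.006,0],
    [-0.001,0.01,0],
    [-0.001,0.01,0],
    [-0.001,0.01,0],
    [-0.001,0.01,0],
    [-0.001,0.01,0],
    [0,0.01,0]
  ],
  "turn": [0,0,0,0,0,0,0,0]
}}

```text
time: 13.1
tool_pos: [0.5655, -0.1021, 0.1285]
tool_rot: [0.002, 0.999, 0.044, 0.002]
contact_force: [0.3, -6.3, 6.1]
gripper_width: 0.321
grasp_force: 64.5
```

Call:
{"fn": "play_rows", "kwargs": {
  "linear": [
    [-0.001,0.01,0],
    [-0.001,0.01,0],
    [-0.001,0.01,0],
    [-0.001,0.01,0],
    [-0.001,0.01,0],
    [0,0.01,0],
    [-0.001,0.01,0],
    [0,0,0]
  ],
  "turn": [0,0,0,0,0,0,0,0]
}}

```text
time: 14.1
tool_pos: [0.5596, -0.0307, 0.1285]
tool_rot: [0.001, 0.999, 0.044, 0.002]
contact_force: [1.1, -1.0, 6.3]
gripper_width: 0.323
grasp_force: 64.6
```

Run:
```python
from h import *
s=state();save("wrist","w5");print(s["time"],s["tool_pos"])
```

```text
14.1 [ 0.55957341 -0.03066259  0.12850608]
```

View pics/w5.png

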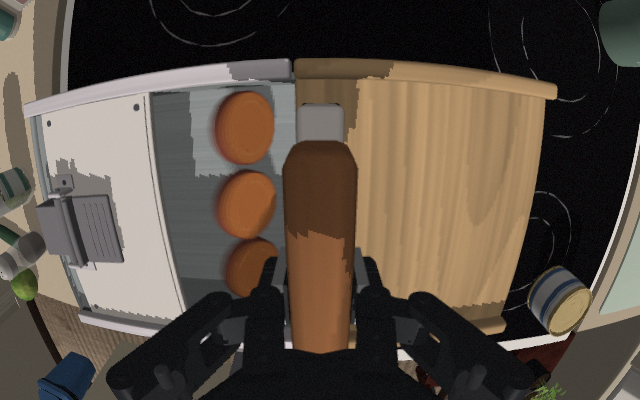

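Call:
{"fn": "play_rows", "kwargs": {
  "linear": [
    [0,0.003,0],
    [0,0,0],
    [0,0,0],
    [0,0,0],
    [0,-0.005,0],
    [0.001,-0.01,0],
    [0.001,-0.01,0],
    [0.001,-0.01,0]
  ],
  "turn": [0,0,0,0,0,0,0,0]
}}

```text
time: 15.15
tool_pos: [0.5624, -0.0609, 0.1285]
tool_rot: [-0.002, 0.999, 0.044, 0.002]
contact_force: [-0.1, 5.7, 8.6]
gripper_width: 0.318
grasp_force: 64.6
```

Call:
{"fn": "play_rows", "kwargs": {
  "linear": [
    [0.001,-0.01,0],
    [0.001,-0.01,0],
    [0.001,-0.01,0],
    [0,-0.008,0],
    [0,0,0.001],
    [0,0,0.001],
    [0,0,0]
  ],
  "turn": [0,0,0,0,0,0,0]
}}

```text
time: 16.02
tool_pos: [0.5645, -0.1006, 0.1285]
tool_rot: [-0.0, 0.999, 0.044, 0.0]
contact_force: [1.2, 1.3, 3.2]
gripper_width: 0.321
grasp_force: 63.9
```

Run:
```python
from h import *
s=state();save("wrist","w6");print(s["time"],s["tool_pos"],s["contact_force"])
```

```text
16.025 [ 0.56449606 -0.10056204  0.12849077] [1.23985282 1.32497241 3.19077019]
```

View pics/w6.png

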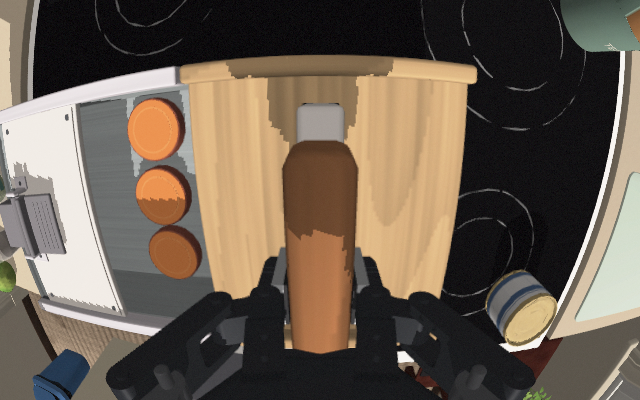

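Call:
{"fn": "play_rows", "kwargs": {
  "linear": [
    [0,0,0],
    [0,0,0],
    [0,0,0],
    [0,0,0],
    [0,0,0],
    [0,0,0]
  ],
  "turn": [0,0,0,0,0,0],
  "hand": 0.0854
}}

```text
time: 16.82
tool_pos: [0.5642, -0.101, 0.1283]
tool_rot: [0.0, 0.999, 0.044, -0.0]
contact_force: [-0.6, 0.2, 0.6]
gripper_width: 0.997
grasp_force: 0.0
```

Call:
{"fn": "play_rows", "kwargs": {
  "linear": [
    [0,0,0.01],
    [0,0,0.02],
    [0,0,0.04],
    [0,0,0.04],
    [-0.04,-0.04,0.02],
    [-0.05,-0.06,0],
    [-0.03,-0.06,0],
    [0,0,0]
  ],
  "turn": [0,0,0,0,0,0,0,0]
}}

```text
time: 17.82
tool_pos: [0.4548, -0.2481, 0.2605]
tool_rot: [0.001, 0.999, 0.04, 0.001]
contact_force: [0.1, 0.9, 0.7]
gripper_width: 1.001
grasp_force: 0.0
```

Run:
```python
from h import *
s=state();print(s["time"],s["tool_pos"],s["contact_force"])
a=save("top","t7")[150:240,270:390]
cv2.imwrite("pics/t7c.png",cv2.resize(a,None,fx=6,fy=6,interpolation=cv2.INTER_CUBIC)[:,:,::-1])
```

```text
17.825 [ 0.45477912 -0.248102    0.26047734] [0.09170254 0.88718724 0.72015541]
```

View pics/t7c.png

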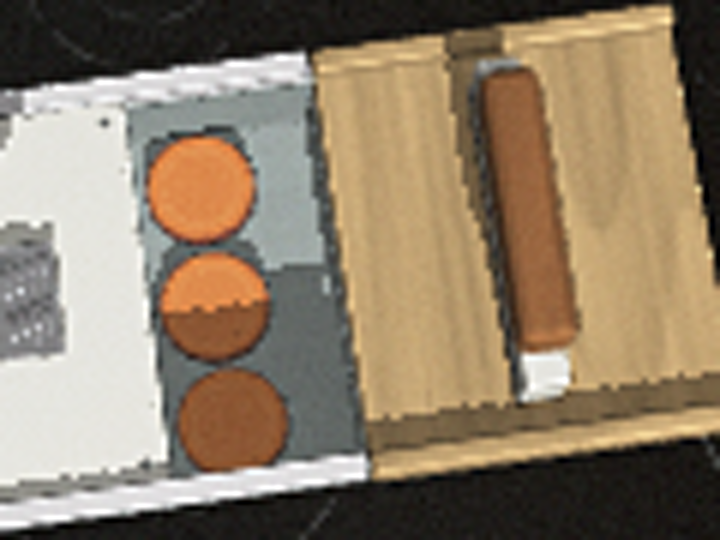

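```bash
python3 -c "
from plant import *
print(job_done())"
```

```text
the job is handed in; nothing more can be done
None
```

The job is handed in at about 18 s: the cover is slid open to its stop, all three slices are in the tub, and the scraper stands upright on the cleared board with the gripper clear of everything.

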